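Put the microscope parts in their nests

ROBOT

A 6-joint arm with a two-finger parallel gripper is mounted at the origin on the work surface. World frame = base frame: x ahead of the robot, y to its left, z up, the work surface at z = 0. Lengths are in m, angles in rad, forces in N, time in s.
With the tool pointing down it reaches from about 0.375 to 0.975 m from the base axis. Payload 3.8 kg.
Tool frame: the origin (TCP) lies at the very end of the fingers, on their centre line; the grasp point (between the pads) lies 19 mm behind it; z points along the fingers, y is the line along which they close (so a half turn about z gives the same grasp; the last joint's range is limited). The gripper opens to 85 mm and grips with 20 to 120 N. Pads are 22 mm wide; open, the fingers measure 114 mm over their backs; the gripper's body (76 mm by 85 mm) begins 54 mm behind the grasp point. The pads swing forward as they close: fully open they stand 13 mm farther back than shut.
Start: joints at [-1.385, 0.264, 1.604, -0, 1.274, -0.037], TCP at [0.149, -0.658, 0.231] pointing down, gripper open.
Joint ranges: [-2.63, 2.63], [-0.94, 2.18], [0.31, 2.57], [-1.31, 4.45], [0, 2.66], [-2.55, 2.55]. Speed limits (rad/s): [2.57, 2.57, 3.14, 3.14, 3.14, 3.14].

INTERFACE

Orientations are given as a rotation vector (axis times angle).
In Python, from workcell import bot gives the robot as it stands. The module is installed in compiled form; this text tells all that it offers.
- The arm moves only by the shell command python3 -m jog 'ROWS' [OPENING] [FORCE]. ROWS is a JSON list of rows, 1 to 5 of them, each of 4 numbers: dx, dy, dz in shares of the most that a row can go, 1 being 62.5 mm, then a turn about the tool's z in a scale on which 1.0 is 2 rad; each row shifts and turns the commanded pose from where the row before left it, along the tool's axes as they then stand; what a row does not reach is not made up. A row lasts 1/8 s, in which the tool goes at most 0.0625 m and 0.188 rad, less where a joint would pass 70% of its speed; a pose out of reach is approached as far as the arm can. OPENING is the opening from 0.0 (shut) to 1.0 (fully open), set as the command begins (- or left out keeps the last). The fingers move at their own pace and stop on an object; FORCE is the grip in N (left out, the last holds). Time passes only in rows, so rows that do not move let the fingers close. It prints the time, the measured TCP pose, the force, the opening and the grip force at its end. A shift or turn number past 1, either way, is cut back to 1. Input that does not fit is refused with a message, and nothing moves.
- bot.read_state(): the state, without advancing time (a new reading comes with each control period).
- bot.read_camera(name): name is "side" or "top"; returns the picture (400x640x3 uint8, red, green, blue); there is no depth.
- bot.camera_info(name): a dict with "intrinsics" (3x3 intrinsics, pixels), "k1" (the pictures are not rectified: a ray, as slopes to the right and down, at radius r is drawn at 1 + k1 r^2 times it, then the intrinsics apply), "extrinsics" (4x4, takes a point from camera to world coordinates). Camera axes: x right, y down, z forward; pixel columns grow to the right and rows downward; lengths in m; the calibration is good to about 2 mm. A picture is of the moment at which its call begins. camera_info takes no time and is no camera call.
- bot.finish_job(): hands the job in; it is judged then, once.
Trained networks look in the newest picture that a camera, given by its name, has taken for a name from the list of things; names that differ only in an ending like _2 or _b are one class to them, and where a whole thing is asked for, a point or a joint stands for the part that bears it (a point fixed in the world has none). Each returns a list of dicts, best first, with "conf" (0 to 1); they miss things now and then, are a little off and sometimes report something else, mostly with a low value. They report only what shows in the picture. A call takes as long as a camera call. They do not tell look-alikes from the thing itself.
- bot.search_frame(camera, thing): "box" ([left, top, right, bottom] in pixels, round what is visible of it).
- bot.regions_of(camera, thing): "pixels" (400x640 bool, what is visible of it) and "box" ([left, top, right, bottom] in pixels, round what is visible of it).
- bot.spot_point(camera, thing): "pixel" ([row, column] in pixels: a listed point, or the origin of a listed thing).
The state is a dict: "time": time; "q": joint angles; "joint_vel": joint speeds; "joint_torque": joint torques, N m; "tool_pos": TCP position; "tcp_rot": TCP orientation; "wrist_force": force on the tool from outside, world axes, zero at the start; "torque": the same for the moment, N m; "width": opening from 0.0 (shut) to 1.0 (fully open); "grip_force": force on a finger pad.
Only numpy, scipy, OpenCV 4.12 (cv2) and the standard library are available. Lean on these libraries where they do the work, as an engineer would, in place of code of your own. Each camera call takes 0.05 s, during which the arm holds its last target. There are 200 camera calls.

TASK

Tidy the microscope bench: put the four loose microscope parts (cube module, finned heat sink, objective, slide block) into the four grey printed nests, each in the nest cut to its own shape and size. Each must stand upright as it does now, lying flat on the floor of its nest inside the rim. These are optics, so set them down and do not drop them.

Things in the scene. Friction and masses are not known exactly. Their poses are not given: they have to be found in the camera images.
- cube: Cube module: black printed cube, 50 x 50 x 50 mm, with a round glass aperture in a steel ring on top and on each side (the plain black cubes fixed to the black baseplate at the far edge of the table are not it); about 0.1 kg, loose, standing on the table. Origin at the centre of its underside; x and y square to its sides, z up. Belongs in nest_square.
- heatsink: Heat sink: bare metal cylinder of stacked round fins with a small white LED disc on top, 56 mm diameter, 44 mm high; about 0.16 kg, loose, upright. Origin at the centre of its underside, z up along its axis; grips all round like a plain cylinder. Belongs in nest_wide.
- objective: Microscope objective: steel barrel 34 mm in diameter up to 40 mm height, then a cone to 20 mm diameter at its top, 54 mm; about 0.12 kg, loose, standing on its wide end. Origin at the centre of its underside, z up along its axis. Belongs in nest_small.
- stage: Slide block of a linear stage: black oblong block 84 (x) x 30 (y) x 40 mm (z) with a steel plate on top; about 0.18 kg, loose, lying on the table. Origin at the centre of its underside; x along its length, z up. Belongs in nest_long, either way round.
- nest_square: Square nest: open square tray for the cube module, inside 62 x 62 mm, outside 72 x 72 mm. Grey printed plastic, fixed to the table. Origin at the centre of its underside, on the table; z up. Floor 4 mm thick, rim top 10 mm above the table, rim wall 5 mm. x and y square to its walls.
- nest_wide: Wide round nest: round tray for the heat sink, inside diameter 68 mm, outside 78 mm. Grey printed plastic, fixed to the table. Origin at the centre of its underside, on the table; z up. Floor 4 mm thick, rim top 10 mm above the table, rim wall 5 mm. 
- nest_small: Small round nest: round tray for the objective, inside diameter 46 mm, outside 56 mm. Grey printed plastic, fixed to the table. Origin at the centre of its underside, on the table; z up. Floor 4 mm thick, rim top 10 mm above the table, rim wall 5 mm. 
- nest_long: Long nest: oblong tray for the slide block, inside 98 (x) x 44 (y) mm, outside 108 x 54 mm. Grey printed plastic, fixed to the table. Origin at the centre of its underside, on the table; z up. Floor 4 mm thick, rim top 10 mm above the table, rim wall 5 mm. x along its length.
Things that resemble listed ones, but are neither listed nor needed, are in the scene too. Leave any pink or turquoise look-alike of the objective alone.

How it is judged:
By the outcome, as a careful person would: the job done as asked, in the order asked, and still so for the second after the job is handed in, with the robot touching nothing.
It also fails if it takes over 112 s, if anything falls off the work surface, if the arm or the gripper's body presses on something with over 40 N, if the wrist force passes 120 N, or if a joint passes its speed limit or range.

## Working session

There is one attempt and no reset: what is moved stays moved. The work goes in short steps, Python scripts to look and compute and a shell command to move; the robot and the scene stay as the last step left them, time stands still between calls to the robot, and variables do not carry over. Pictures are saved under pics/ and viewed, at most 14 in all, crops included, and the job is handed in when it is done.

```bash
mkdir -p pics; python3 - <<'E'
from workcell import bot
import cv2
for n in("top","side"):
    cv2.imwrite(f"pics/{n}0.png",bot.read_camera(n)[:,:,::-1])
    i=bot.camera_info(n);print(n,i)
    for t in["cube","heatsink","objective","stage","nest_square","nest_wide","nest_small","nest_long"]:
        print(t,[(d["pixel"],round(d["conf"],2)) for d in bot.spot_point(n,t)])
print(bot.read_state())
E
```

```text
top {'intrinsics': array([[430.64793196,   0.        , 319.24544079],
       [  0.        , 430.64793196, 200.61052944],
       [  0.        ,   0.        ,   1.        ]]), 'k1': -0.059299111304413614, 'extrinsics': array([[ 0.00772379, -0.9981878 ,  0.05967789,  0.51519453],
       [-0.9993412 , -0.00558879,  0.0358599 , -0.02525911],
       [-0.03546139, -0.05991555, -0.99757336,  1.13199159],
       [ 0.        ,  0.        ,  0.        ,  1.        ]])}
cube []
heatsink [([186.9, 278.3], 0.69)]
objective [([144.9, 347.3], 0.66), ([166.7, 366.9], 0.6), ([172.5, 393.6], 0.57), ([143.7, 373.0], 0.5)]
stage [([240.4, 294.4], 0.63), ([224.5, 455.1], 0.28)]
nest_square [([219.3, 456.6], 0.78)]
nest_wide [([278.5, 231.3], 0.87)]
nest_small [([269.9, 433.4], 0.81)]
nest_long [([236.4, 350.1], 0.76)]
side {'intrinsics': array([[485.32647147,   0.        , 318.13177071],
       [  0.        , 485.32647147, 193.86822374],
       [  0.        ,   0.        ,   1.        ]]), 'k1': -0.13646710746785254, 'extrinsics': array([[ 0.99790278, -0.05988687,  0.0245683 ,  0.51826681],
       [-0.062
[... 606 characters left out ...]
]
{'time': 0.9, 'q': array([-1.38490315e+00,  2.63865158e-01,  1.60398017e+00,  1.21838863e-05,
        1.27369564e+00, -3.68767585e-02]), 'joint_vel': array([ 6.04205078e-04,  2.39490676e-04, -4.60756355e-04, -1.79387122e-04,
        4.30213367e-05, -9.07739606e-04]), 'joint_torque': array([-1.00143585e-03, -5.15056479e+01, -3.67736757e+01, -2.13661124e-04,
        6.07629427e-04,  6.87196007e-06]), 'tool_pos': array([ 0.14914789, -0.65832355,  0.23131395]), 'tcp_rot': array([3.12207479e+00, 3.49191874e-01, 2.42929752e-05]), 'wrist_force': array([-0.19737773, -0.20656479,  0.11747735]), 'torque': array([-0.05325838,  0.01314889,  0.0119002 ]), 'grip_force': 0.0, 'width': 0.9993589238675965}
```

View pics/top0.png

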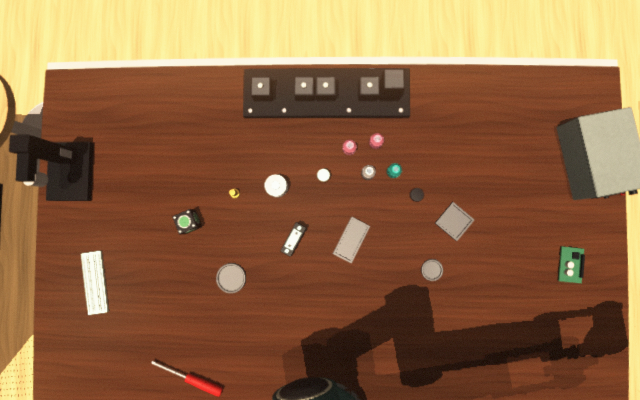

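View pics/side0.png

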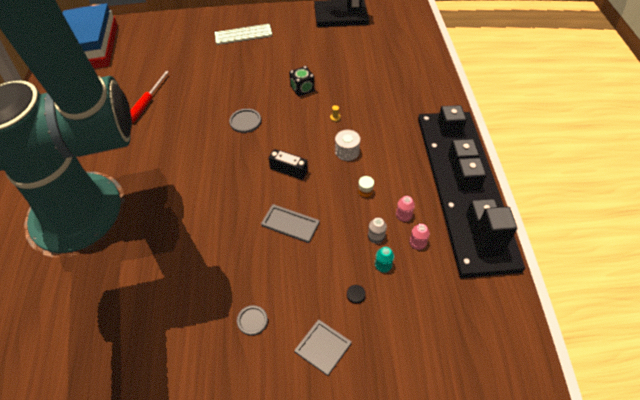

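Top picture, as (col,row): cube (185,221), heat sink (276,185), slide block (293,238), nests square (455,221), wide (231,278), small (432,270), long (351,240).
Objective candidates: grey steel (369,172), pink (349,147), pink (377,141), turquoise (395,171), white cap (323,175). By the description it is the grey one.
Cube candidates: the loose one at (185,221), or the black cubes on the baseplate (row 85), which are not it.

```bash
cat > h.py <<'E'
from workcell import bot
import cv2, numpy as np
from scipy.optimize import minimize
I={n:bot.camera_info(n) for n in("top","side")}
def proj(n,P):
    i=I[n];E=np.linalg.inv(i["extrinsics"]);R=E[:3,:3]
    return cv2.projectPoints(np.float64(P),cv2.Rodrigues(R)[0],E[:3,3],i["intrinsics"],np.array([i["k1"],0,0,0]))[0][:,0]
def ray(n,px,z):  # px=(col,row) -> world at height z
    i=I[n];u=cv2.undistortPoints(np.float64([[px]]),i["intrinsics"],np.array([i["k1"],0,0,0]))[0,0]
    E=i["extrinsics"];d=E[:3,:3]@[*u,1];o=E[:3,3];return o+d*(z-o[2])/d[2]
def box(x,y,z):return np.array([[a,b,c] for a in(-x/2,x/2) for b in(-y/2,y/2) for c in(0,z)])
def cyl(*rz):return np.array([[r*np.cos(t),r*np.sin(t),z] for r,z in rz for t in np.linspace(0,6.28,33)])
M=dict(cube=box(.05,.05,.05),heatsink=cyl((.028,0),(.028,.044)),objective=cyl((.017,0),(.017,.04),(.01,.054)),stage=box(.084,.03,.04),
 nest_square=box(.072,.072,.01),nest_wide=cyl((.039,0),(.039,.01)),nest_small=cyl((.028,0),(.028,.01)),nest_long=box(.108,.054,.01))
def pts(t,p):
    c,s=np.cos(p[2]),np.sin(p[2]);return M[t]@np.array([[c,s,0],[-s,c,0],[0,0,1]])+[p[0],p[1],p[3] if len(p)>3 else 0]
def fit(t,cams,guess,yaw,S=4,z=0):
    """cams: {name: mask}"""
    big={n:cv2.resize(np.uint8(m),None,fx=S,fy=S,interpolation=cv2.INTER_LINEAR) for n,m in cams.items()}
    def cost(p):
        v=0
        for n,m in big.items():
            h=cv2.convexHull(np.float32((proj(n,pts(t,[*p[:2],p[2] if yaw else 0,z]))+.5)*S*16))
            a=np.zeros_like(m);cv2.fillConvexPoly(a,np.int32(h),1,shift=4)
            v+=1-(a&m).sum()/(a|m).sum()
        return v
    best=None
    for y0 in (np.arange(0,np.pi,.3) if yaw else [0]):
        x0=np.array([*guess,y0]);r=minimize(cost,x0,method="Nelder-Mead",options=dict(initial_simplex=[x0,x0+[.008,0,0],x0+[0,.008,0],x0+[0,0,.3]],xatol=1e-4,fatol=1e-4))
        if best is None or r.fun<best.fun:best=r
    return best.x,best.fun
def mask(n,t,px):
    best=None
    for d in bot.regions_of(n,t):
        ys,xs=np.nonzero(d["pixels"]);e=np.hypot(xs.mean()-px[0],ys.mean()-px[1])
        if e<14 and(best is None or d["conf"]>best[0]):best=(d["conf"],d["pixels"])
    if best is None:return None
    m=np.uint8(best[1]);h=cv2.convexHull(cv2.findNonZero(m));o=np.zeros_like(m);cv2.fillConvexPoly(o,h,1);return o
E
cat > m.py <<'E'
from h import *
bot.read_camera("top");bot.read_camera("side")
P=dict(cube=((185,221),(302,81)),heatsink=((276,185),(347,146)),objective=((369,172),(377,229)),stage=((293,238),(289,164)),
nest_square=((455,221),(323,347)),nest_wide=((231,278),(245,120)),nest_small=((432,270),(252,320)),nest_long=((351,240),(291,223)))
for t,(a,b) in P.items():
    ms={n:mask(n,t,px) for n,px in(("top",a),("side",b))}
    ms={n:m for n,m in ms.items() if m is not None}
    g=ray("top",a,M[t][:,2].max()*.8)[:2]
    yaw=t in("cube","stage","nest_square","nest_long")
    print(t,"guess",g.round(3),*[(n,fit(t,{n:m},g,yaw)[0].round(4)) for n,m in ms.items()],"BOTH",[np.round(v,4) for v in fit(t,ms,g,yaw)])
for c,pt in(("pink1",(349,147)),("pink2",(377,141)),("teal",(395,171)),("white",(323,175))):print(c,ray("top",pt,.04).round(3))
im=bot.read_camera("side")[190:280,340:450,::-1];cv2.imwrite("pics/crop.png",cv2.resize(im,None,fx=5,fy=5,interpolation=2))
E
python3 m.py
```

```text
cube guess [0.526 0.36 ] ('top', array([0.5252, 0.3615, 2.0394])) ('side', array([0.5237, 0.3579, 1.9482])) BOTH [array([0.5249, 0.3604, 2.0149]), np.float64(0.1932)]
heatsink guess [0.62  0.126] ('top', array([0.621 , 0.1271, 0.2676])) ('side', array([0.6199, 0.1267, 0.0713])) BOTH [array([0.6203, 0.1275, 0.2913]), np.float64(0.1599)]
objective guess [ 0.654 -0.112] ('top', array([ 0.6566, -0.1109,  0.0894])) ('side', array([ 0.655 , -0.1102,  0.0154])) BOTH [array([ 0.6564, -0.1109,  0.0238]), np.float64(0.1912)]
stage guess [0.485 0.081] ('top', array([ 0.4828,  0.08  , -0.4763])) ('side', array([ 0.4813,  0.0812, -0.5223])) BOTH [array([ 0.482 ,  0.0806, -0.4844]), np.float64(0.1566)]
nest_square guess [ 0.531 -0.338] ('top', array([ 0.5317, -0.3365,  2.4503])) ('side', array([ 0.5306, -0.3365,  2.4348])) BOTH [array([ 0.5309, -0.3366,  0.8698]), np.float64(0.0842)]
nest_wide guess [0.378 0.245] ('top', array([0.3765, 0.2471, 0.0328])) ('side', array([0.3766, 0.2466, 0.209 ])) BOTH [array([0.3768, 0.247 , 0.2763]), np.float64(0.1029)]
nest_small guess [ 0.405 -0.278] ('top', array([ 0.4053, -0.2765,  0.0305])) BOTH [array([ 0.4053, -0.2765,  0.0305]), np.float64(0.0997)]
nest_long guess [ 0.48  -0.068] ('side', array([ 0.4808, -0.0674,  2.6639])) BOTH [array([ 0.4808, -0.0674,  2.6639]), np.float64(0.0785)]
pink1 [ 0.718 -0.061  0.04 ]
pink2 [ 0.734 -0.133  0.04 ]
teal [ 0.657 -0.178  0.04 ]
white [0.646 0.005 0.04 ]
```

View pics/crop.png

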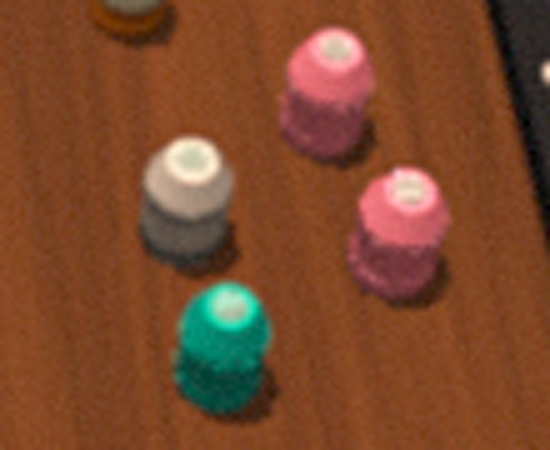

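The crop confirms the grey steel objective, with pinks upper right and turquoise below. Both cameras agree to within about 3 mm, and every point is in reach. I'll grip the cube first: turn, then translate.

Careful with the scale: shifts go in shares of 62.5 mm and turns go in shares of 2 rad. That gives: -0.11 rad / 2 = -0.055.

```bash
cat > go.py <<'E'
import sys,numpy as np
from workcell import bot
from scipy.spatial.transform import Rotation as R
s=bot.read_state();r=R.from_rotvec(s["tcp_rot"]).as_matrix();psi=np.arctan2(r[1,0],r[0,0])
x,y,z,p=map(float,sys.argv[1:5]);c,sn=np.cos(p),np.sin(p)
dx,dy=np.array([x,y])-s["tool_pos"][:2]
print("psi %.3f turn %.3f  then d=(%.4f %.4f %.4f) t=%.2f tilt %.4f"%(psi,psi-p,c*dx+sn*dy,sn*dx-c*dy,s["tool_pos"][2]-z,s["time"],r[2,2]))
E
python3 -m jog '[[0, 0, 0, -0.055], [0, 0, 0, -0.0555]]' 1.0; python3 go.py 0.525 0.3604 0.2 0.444
```

```text
time: 2.1
tool_pos: [0.1491, -0.6583, 0.2313]
tcp_rot: [-3.063, -0.697, 0.0]
wrist_force: [0.7, -0.2, -0.0]
width: 0.997
grip_force: 0.0
psi 0.447 turn 0.003  then d=(0.7770 -0.7585 0.0313) t=2.10 tilt -1.0000
```

```bash
python3 -m jog '[[0.856, -0.4928, 0, 0], [0.856, -0.4928, 0, 0], [0.856, -0.4928, 0, 0], [0.856, -0.4928, 0, 0], [0.856, -0.4928, 0, 0]]' >/dev/null; python3 -m jog '[[0.856, -0.4928, 0, 0], [0.856, -0.4928, 0, 0], [0.856, -0.4928, 0, 0], [0.856, -0.4928, 0, 0], [0.856, -0.4928, 0, 0]]'; python3 go.py 0.525 0.3604 0.15 0.444
```

```text
time: 3.35
tool_pos: [0.5011, -0.1487, 0.2318]
tcp_rot: [3.064, 0.691, 0.002]
wrist_force: [1.4, -0.6, -0.7]
width: 1.0
grip_force: 0.0
psi 0.444 turn -0.000  then d=(0.2403 -0.4495 0.0818) t=3.35 tilt -1.0000
```

Tracking is accurate. Next, above the cube in 9 rows.

To row units: -0.05 m is -0.8, 0.0267 m is 0.4272.

```bash
python3 -m jog '[[0.4272, -0.8, 0.144, 0], [0.4272, -0.8, 0.144, 0], [0.4272, -0.8, 0.144, 0], [0.4272, -0.8, 0.144, 0], [0.4272, -0.8, 0.144, 0]]' >/dev/null; python3 -m jog '[[0.4272, -0.8, 0.144, 0], [0.4272, -0.8, 0.144, 0], [0.4272, -0.8, 0.144, 0], [0.4272, -0.8, 0.144, 0], [0, 0, 0, 0]]'; python3 go.py 0.525 0.3604 0.010 0.444
```

```text
time: 4.6
tool_pos: [0.5231, 0.3627, 0.1492]
tcp_rot: [-3.063, -0.698, 0.001]
wrist_force: [-0.1, -0.9, 0.6]
width: 0.998
grip_force: 0.0
psi 0.448 turn 0.004  then d=(0.0008 0.0029 0.1392) t=4.60 tilt -1.0000
```

To row units: 0.04 m is 0.64, 0.035 m is 0.56.

```bash
python3 -m jog '[[0, 0.048, 0.64, 0], [0, 0, 0.64, 0], [0, 0, 0.56, 0], [0, 0, 0.384, 0], [0, 0, 0, 0]]'; python3 -m jog '[[0, 0, 0, 0], [0, 0, 0, 0], [0, 0, 0, 0], [0, 0, 0, 0], [0, 0, 0, 0]]' 0.0 40; python3 go.py 0.525 0.3604 0.010 0.444
```

```text
time: 5.22
tool_pos: [0.5233, 0.3542, 0.009]
tcp_rot: [3.063, 0.69, -0.008]
wrist_force: [-0.5, 0.2, -0.3]
width: 1.005
grip_force: 0.0
time: 5.85
tool_pos: [0.5268, 0.3573, 0.0135]
tcp_rot: [-3.063, -0.691, -0.006]
wrist_force: [0.3, -0.0, 6.2]
width: 0.579
grip_force: 43.1
psi 0.444 turn -0.000  then d=(-0.0003 -0.0035 0.0035) t=5.85 tilt -1.0000
```

To row units: -0.04 m is -0.64, -0.02 m is -0.32.

```bash
python3 -m jog '[[0, 0, -0.32, 0], [0, 0, -0.64, 0], [0, 0, -0.64, 0], [0, 0, -0.64, 0], [0, 0, 0, 0]]'; python3 -m jog '[[0, 0, 0, -0.071], [0, 0, 0, -0.071], [0, 0, 0, -0.071], [0, 0, 0, 0]]';python3 go.py 0.5309 -0.3366 0.14 0.870; python3 - <<'E'
from workcell import bot;import cv2
cv2.imwrite("pics/lift1.png",cv2.resize(bot.read_camera("side")[0:200,200:450,::-1],None,fx=2,fy=2))
E
```

```text
time: 6.48
tool_pos: [0.5279, 0.3583, 0.1573]
tcp_rot: [-3.061, -0.691, -0.014]
wrist_force: [0.6, 0.7, -0.5]
width: 0.581
grip_force: 42.4
time: 6.98
tool_pos: [0.5242, 0.3559, 0.1502]
tcp_rot: [2.85, 1.321, -0.003]
wrist_force: [0.9, 0.2, -0.6]
width: 0.581
grip_force: 42.5
psi 0.868 turn -0.002  then d=(-0.5250 0.4517 0.0102) t=6.97 tilt -1.0000
```

View pics/lift1.png

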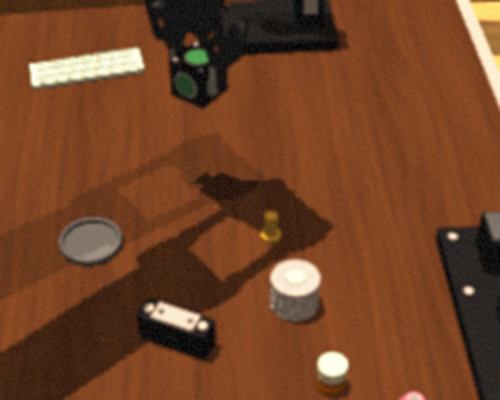

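The cube hangs in the gripper (crop 200,75). Carry it to the square nest.

To row units: -0.044 m is -0.704, 0.038 m is 0.608.

```bash
python3 -m jog '[[-0.48, 0.416, 0, 0], [-0.704, 0.608, 0, 0], [-0.704, 0.608, 0, 0], [-0.704, 0.608, 0, 0], [-0.704, 0.608, 0, 0]]' >/dev/null; python3 -m jog '[[-0.704, 0.608, 0, 0], [-0.704, 0.608, 0, 0], [-0.704, 0.608, 0, 0], [-0.704, 0.608, 0, 0], [-0.704, 0.608, 0, 0]]' >/dev/null;python3 -m jog '[[-0.704, 0.608, 0, 0], [-0.48, 0.416, 0, 0], [-0.32, 0.24, 0, 0], [0, 0, 0, 0], [0, 0, 0, 0]]';python3 go.py 0.5309 -0.3366 0.016 0.870
```

```text
time: 8.9
tool_pos: [0.5311, -0.328, 0.1509]
tcp_rot: [-2.848, -1.323, 0.0]
wrist_force: [0.9, 0.0, -0.9]
width: 0.58
grip_force: 42.4
psi 0.870 turn -0.000  then d=(-0.0067 0.0054 0.1349) t=8.90 tilt -1.0000
```

To row units: 0.04 m is 0.64, 0.03 m is 0.48.

```bash
python3 -m jog '[[-0.1072, 0.0864, 0.48, 0], [0, 0, 0.64, 0], [0, 0, 0.48, 0], [0, 0, 0.32, 0], [0, 0, 0, 0]]'>/dev/null;python3 -m jog '[[0, 0, 0.096, 0], [0, 0, 0.048, 0], [0, 0, 0, 0], [0, 0, 0, 0]]';python3 go.py 0.5309 -0.3366 0.016 0.870;  python3 - <<'E'
from workcell import bot;import cv2
cv2.imwrite("pics/place1.png",cv2.resize(bot.read_camera("side")[280:400,240:400,::-1],None,fx=4,fy=4))
E
```

```text
time: 10.02
tool_pos: [0.5315, -0.3382, 0.0229]
tcp_rot: [2.849, 1.323, 0.001]
wrist_force: [-0.2, -1.1, -1.1]
width: 0.578
grip_force: 42.4
psi 0.870 turn -0.000  then d=(0.0008 -0.0015 0.0069) t=10.03 tilt -1.0000
```

View pics/place1.png

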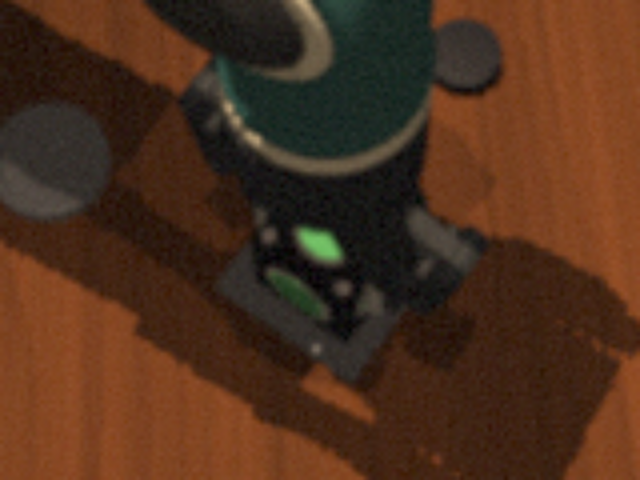

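The cube is just above the square nest and aligned with it. Now lower until the contact shows.

To row units: 0.003 m is 0.048.

```bash
python3 -m jog '[[0, 0, 0.048, 0], [0, 0, 0, 0], [0, 0, 0, 0]]'|sed -n '2p;4p';python3 -m jog '[[0, 0, 0.032, 0], [0, 0, 0, 0], [0, 0, 0, 0]]'|sed -n '2p;4p'
```

```text
tool_pos: [0.5311, -0.3378, 0.0191]
wrist_force: [0.4, -0.1, -0.7]
tool_pos: [0.5314, -0.338, 0.0176]
wrist_force: [-0.4, 0.1, 1.8]
```

To row units: 0.001 m is 0.016.

```bash
python3 -m jog '[[0, 0, 0.016, 0], [0, 0, 0, 0]]'|sed -n '2p;4p';python3 -m jog '[[0, 0, 0.016, 0], [0, 0, 0, 0]]'|sed -n '2p;4p'
```

```text
tool_pos: [0.5314, -0.3381, 0.0175]
wrist_force: [-3.1, 1.3, 7.3]
tool_pos: [0.5314, -0.3381, 0.0175]
wrist_force: [-4.9, 2.1, 13.8]
```

Contact at TCP z 0.0175, which is 4 mm above the grasp height: on the floor. Relax, release and rise.

To row units: -0.002 m is -0.032.

```bash
python3 -m jog '[[0, 0, -0.032, 0], [0, 0, 0, 0]]'|sed -n '2p;4p';python3 -m jog '[[0, 0, 0, 0], [0, 0, 0, 0], [0, 0, 0, 0], [0, 0, 0, 0]]' 1.0|sed -n '2p;4,6p';python3 -m jog '[[0, 0, -0.32, 0], [0, 0, -0.64, 0], [0, 0, -0.64, 0], [0, 0, -0.64, 0], [0, 0, 0, 0]]'|sed -n '2p;4p';python3 go.py 0.6203 0.1273 0.15 0.870;python3 - <<'E'
from workcell import bot;import cv2
cv2.imwrite("pics/placed1.png",cv2.resize(bot.read_camera("top")[170:290,390:510,::-1],None,fx=4,fy=4))
E
```

```text
tool_pos: [0.5313, -0.338, 0.0176]
wrist_force: [-0.7, -1.1, 4.1]
tool_pos: [0.5311, -0.3378, 0.0171]
wrist_force: [0.4, -0.6, -0.3]
width: 0.997
grip_force: 0.0
tool_pos: [0.5343, -0.34, 0.1642]
wrist_force: [0.1, 0.0, 0.3]
psi 0.870 turn -0.000  then d=(0.4126 -0.2356 0.0142) t=12.70 tilt -0.9999
```

View pics/placed1.png

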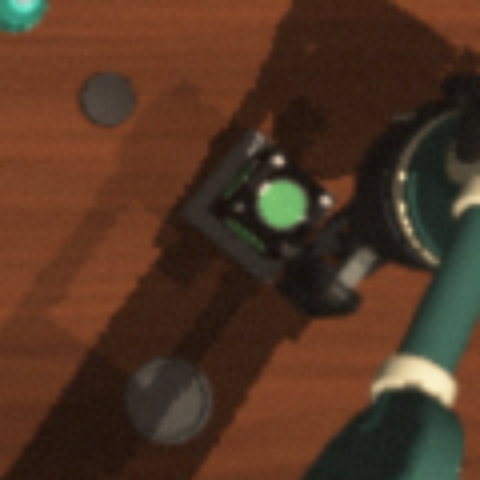

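The cube sits inside the square nest (crop 280,205). Next, the heat sink.

To row units: 0.05 m is 0.8, 0.03 m is 0.48.

```bash
python3 -m jog '[[0.48, -0.272, 0, 0], [0.8, -0.456, 0, 0], [0.8, -0.456, 0, 0], [0.8, -0.456, 0, 0], [0.8, -0.456, 0, 0]]' >/dev/null; python3 -m jog '[[0.8, -0.456, 0, 0], [0.8, -0.456, 0, 0], [0.8, -0.456, 0, 0], [0.528, -0.304, 0, 0], [0, 0, 0, 0]]' >/dev/null;python3 -m jog '[[0, 0, 0, 0], [0, 0, 0, 0]]'|sed -n '2p;4p';python3 go.py 0.6203 0.1273 0.011 0.870
```

```text
tool_pos: [0.6171, 0.1283, 0.1568]
wrist_force: [1.1, -0.5, 0.4]
psi 0.868 turn -0.002  then d=(0.0013 0.0031 0.1458) t=14.25 tilt -1.0000
```

To row units: 0.04 m is 0.64, 0.035 m is 0.56.

```bash
python3 -m jog '[[0.0208, 0.048, 0.64, 0], [0, 0, 0.64, 0], [0, 0, 0.56, 0], [0, 0, 0.32, 0], [0, 0, 0.16, 0]]'>/dev/null;python3 -m jog '[[0, 0, 0, 0], [0, 0, 0, 0]]'|sed -n '2p;4p'; python3 -m jog '[[0, 0, 0, 0], [0, 0, 0, 0], [0, 0, 0, 0], [0, 0, 0, 0], [0, 0, 0, 0]]' 0.0 40; python3 -m jog '[[0, 0, -0.32, 0], [0, 0, -0.64, 0], [0, 0, -0.64, 0], [0, 0, -0.48, 0], [0, 0, 0, 0]]';python3 -m jog '[[0, 0, 0, 0], [0, 0, 0, 0]]'|sed -n '2p;4p';python3 go.py 0.3768 0.2470 0.14 0.870
```

```text
tool_pos: [0.6221, 0.1289, 0.0139]
wrist_force: [-0.6, 0.6, 0.6]
time: 15.75
tool_pos: [0.6218, 0.1289, 0.0136]
tcp_rot: [2.849, 1.323, 0.003]
wrist_force: [0.5, -0.3, 5.4]
width: 0.636
grip_force: 43.0
time: 16.38
tool_pos: [0.623, 0.1292, 0.1463]
tcp_rot: [2.847, 1.323, 0.01]
wrist_force: [0.7, -0.1, -1.9]
width: 0.644
grip_force: 42.9
tool_pos: [0.619, 0.1284, 0.1398]
wrist_force: [-0.2, 0.2, -2.1]
psi 0.870 turn -0.000  then d=(-0.0655 -0.2616 -0.0002) t=16.62 tilt -1.0000
```

To row units: -0.054 m is -0.864, -0.04 m is -0.64.

```bash
python3 -m jog '[[-0.16, -0.64, 0, 0], [-0.216, -0.864, 0, 0], [-0.216, -0.864, 0, 0], [-0.216, -0.864, 0, 0], [-0.16, -0.64, 0, 0]]'>/dev/null;python3 -m jog '[[-0.08, -0.32, 0, 0], [0, 0, 0, 0], [0, 0, 0, 0], [0, 0, 0, 0]]'|sed -n '2p;4p';python3 go.py 0.3768 0.2470 0.0176 0.870
```

```text
tool_pos: [0.3794, 0.2473, 0.1423]
wrist_force: [0.5, 0.7, -2.2]
psi 0.869 turn -0.001  then d=(-0.0019 -0.0017 0.1247) t=17.75 tilt -1.0000
```

To row units: 0.04 m is 0.64, 0.03 m is 0.48.

```bash
python3 -m jog '[[-0.032, -0.024, 0.48, 0], [0, 0, 0.64, 0], [0, 0, 0.48, 0], [0, 0, 0.24, 0], [0, 0, 0, 0]]'>/dev/null;python3 -m jog '[[0, 0, 0.048, 0], [0, 0, 0, 0], [0, 0, 0, 0]]'|sed -n '2p;4p';python3 go.py 0.3768 0.2470 0.0176 0.870;python3 -m jog '[[0, 0, 0.032, 0], [0, 0, 0, 0], [0, 0, 0, 0]]'|sed -n '2p;4p'
```

```text
tool_pos: [0.3765, 0.2475, 0.0251]
wrist_force: [-0.7, 0.2, -1.5]
psi 0.870 turn -0.000  then d=(-0.0002 0.0006 0.0075) t=18.75 tilt -1.0000
tool_pos: [0.3757, 0.2471, 0.0223]
wrist_force: [0.1, -0.8, -1.6]
```

To row units: 0.003 m is 0.048.

```bash
python3 -m jog '[[0, 0, 0.048, 0], [0, 0, 0, 0], [0, 0, 0, 0]]'|sed -n '2p;4p';python3 -m jog '[[0, 0, 0.016, 0], [0, 0, 0, 0], [0, 0, 0, 0]]'|sed -n '2p;4p';python3 -m jog '[[0, 0, 0.016, 0], [0, 0, 0, 0], [0, 0, 0, 0]]'|sed -n '2p;4p'
```

```text
tool_pos: [0.3757, 0.247, 0.0191]
wrist_force: [-0.0, 0.2, -1.1]
tool_pos: [0.3758, 0.2471, 0.0183]
wrist_force: [-0.2, -0.4, -1.1]
tool_pos: [0.3759, 0.2471, 0.0176]
wrist_force: [-0.7, -1.1, 3.2]
```

Floor contact at exactly 0.0176. Release, rise and turn for the objective (ψ = 0.524).

To row units: -0.05 m is -0.8, -0.04 m is -0.64, 0.173 rad / 2 = 0.0865.

```bash
python3 -m jog '[[0, 0, 0, 0], [0, 0, 0, 0], [0, 0, 0, 0], [0, 0, 0, 0]]' 1.0|sed -n '2p;4,6p';python3 -m jog '[[0, 0, -0.32, 0], [0, 0, -0.64, 0], [0, 0, -0.8, 0], [0, 0, -0.8, 0], [0, 0, 0, 0]]' 0.75|sed -n '2p;4p';python3 -m jog '[[0, 0, 0, 0.0865], [0, 0, 0, 0.0865], [0, 0, 0, 0]]'>/dev/null;python3 go.py 0.6562 -0.1107 0.17 0.524;python3 - <<'E'
from workcell import bot;import cv2
cv2.imwrite("pics/placed2.png",cv2.resize(bot.read_camera("side")[80:160,190:310,::-1],None,fx=4,fy=4))
E
```

```text
tool_pos: [0.3758, 0.2471, 0.0172]
wrist_force: [-0.6, 0.3, 0.5]
width: 0.999
grip_force: 0.0
tool_pos: [0.3791, 0.249, 0.1824]
wrist_force: [0.7, 0.6, 0.1]
psi 0.526 turn 0.002  then d=(0.0645 0.4501 0.0061) t=21.75 tilt -1.0000
```

View pics/placed2.png

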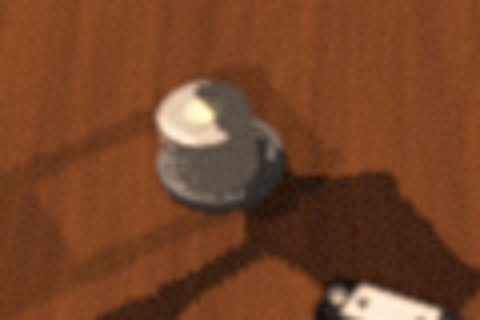

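The heat sink stands in the wide nest (crop 205,140). Next, the objective.

To row units: 0.056 m is 0.896, 0.035 m is 0.56.

```bash
python3 -m jog '[[0.08, 0.56, 0, 0], [0.128, 0.896, 0, 0], [0.128, 0.896, 0, 0], [0.128, 0.896, 0, 0], [0.128, 0.896, 0, 0]]' >/dev/null; python3 -m jog '[[0.128, 0.896, 0, 0], [0.128, 0.896, 0, 0], [0.128, 0.896, 0, 0], [0.056, 0.368, 0, 0], [0, 0, 0, 0]]' >/dev/null;python3 -m jog '[[0, 0, 0, 0], [0, 0, 0, 0]]'|sed -n '2p;4,5p';python3 go.py 0.6562 -0.1107 0.0115 0.524
```

```text
tool_pos: [0.656, -0.1092, 0.1771]
wrist_force: [0.2, -0.0, 0.3]
width: 0.75
psi 0.526 turn 0.002  then d=(-0.0006 0.0014 0.1656) t=23.30 tilt -1.0000
```

To row units: 0.04 m is 0.64, 0.02 m is 0.32.

```bash
python3 -m jog '[[-0.0096, 0.0224, 0.64, 0], [0, 0, 0.64, 0], [0, 0, 0.32, 0], [0, 0, 0, 0], [0, 0, 0, 0]]'|sed -n '2p';python3 go.py 0.6562 -0.1107 0.0115 0.524;python3 -m jog '[[0, 0, 0.32, 0], [0, 0, 0.32, 0], [0, 0, 0.24, 0], [0, 0, 0.16, 0], [0, 0, 0, 0]]'>/dev/null;python3 -m jog '[[0, 0, 0, 0], [0, 0, 0, 0]]'|sed -n '2p;4p';python3 go.py 0.6562 -0.1107 0.0115 0.524
```

```text
tool_pos: [0.6582, -0.1118, 0.0791]
psi 0.524 turn 0.000  then d=(-0.0012 -0.0020 0.0676) t=23.93 tilt -1.0000
tool_pos: [0.6577, -0.112, 0.0132]
wrist_force: [-0.2, 0.8, -0.5]
psi 0.524 turn -0.000  then d=(-0.0007 -0.0019 0.0017) t=24.80 tilt -1.0000
```

To row units: -0.0015 m is -0.024.

```bash
python3 -m jog '[[0, -0.024, 0, 0], [0, 0, 0, 0], [0, 0, 0, 0], [0, 0, 0, 0], [0, 0, 0, 0]]' 0.0 40; python3 -m jog '[[0, 0, -0.16, 0], [0, 0, -0.48, 0], [0, 0, -0.64, 0], [0, 0, -0.64, 0], [0, 0, -0.32, 0]]'>/dev/null;python3 -m jog '[[0, 0, 0, 0], [0, 0, 0, 0], [0, 0, 0, 0]]'|sed -n '2p;4,6p';python3 go.py 0.4053 -0.2765 0.14 0.524;python3 - <<'E'
from workcell import bot;import cv2
cv2.imwrite("pics/lift3.png",cv2.resize(bot.read_camera("side")[120:290,300:460,::-1],None,fx=3.5,fy=3.5))
E
```

```text
time: 25.42
tool_pos: [0.6567, -0.1106, 0.013]
tcp_rot: [3.034, 0.813, 0.002]
wrist_force: [1.0, -0.1, 5.7]
width: 0.386
grip_force: 40.3
tool_pos: [0.6546, -0.1102, 0.1496]
wrist_force: [0.3, -0.6, -1.7]
width: 0.379
grip_force: 39.9
psi 0.524 turn -0.000  then d=(-0.2991 0.0192 0.0096) t=26.43 tilt -1.0000
```

View pics/lift3.png

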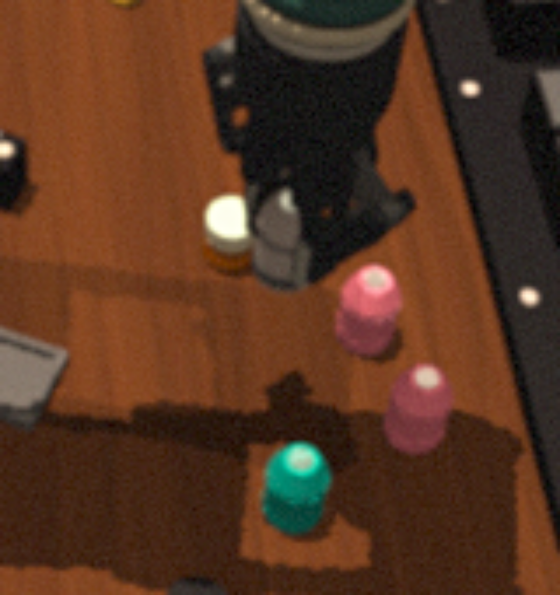

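The grey objective is held upright (crop 280,240), and the pinks and turquoise stand untouched. Carry it to the small nest.

To row units: -0.06 m is -0.96, -0.05 m is -0.8.

```bash
python3 -m jog '[[-0.64, 0.032, 0, 0], [-0.96, 0.064, 0, 0], [-0.96, 0.064, 0, 0], [-0.96, 0.064, 0, 0], [-0.8, 0.048, 0, 0]]'>/dev/null;python3 -m jog '[[-0.464, 0.032, 0, 0], [0, 0, 0, 0], [0, 0, 0, 0], [0, 0, 0, 0]]'|sed -n '2p;4p';python3 go.py 0.4053 -0.2765 0.017 0.524
```

```text
tool_pos: [0.4076, -0.276, 0.1521]
wrist_force: [0.2, -0.7, -1.3]
psi 0.525 turn 0.001  then d=(-0.0022 -0.0007 0.1351) t=27.60 tilt -1.0000
```

```bash
cat > n.py <<'E'
from h import *
bot.read_camera("side")
for d in bot.regions_of("side","nest_small"):print(d["conf"],d["box"])
m=mask("side","nest_small",(252,320))
if m is not None:print(fit("nest_small",{"side":m},(.405,-.277),False))
E
python3 n.py
```

```text
0.84 [236.8, 303.7, 269.5, 336.7]
(array([ 0.40475105, -0.27648894,  0.1340391 ]), np.float64(0.05044852275532874))
```

The side camera confirms the small nest at (0.405, -0.2765).

To row units: 0.04 m is 0.64, 0.03 m is 0.48.

```bash
python3 -m jog '[[-0.032, -0.008, 0.48, 0], [0, 0, 0.64, 0], [0, 0, 0.48, 0], [0, 0, 0.272, 0], [0, 0, 0.16, 0]]'>/dev/null;python3 -m jog '[[0, 0, 0, 0], [0, 0, 0, 0], [0, 0, 0, 0]]'|sed -n '2p;4p';python3 go.py 0.405 -0.2765 0.017 0.524;python3 -m jog '[[0, 0, 0.032, 0], [0, 0, 0, 0], [0, 0, 0, 0]]'|sed -n '2p;4p'
```

```text
tool_pos: [0.4056, -0.2778, 0.0264]
wrist_force: [-0.0, -1.0, -1.2]
psi 0.524 turn -0.000  then d=(0.0001 -0.0014 0.0094) t=28.75 tilt -1.0000
tool_pos: [0.4048, -0.2771, 0.0233]
wrist_force: [-0.6, -0.6, -1.7]
```

To row units: 0.003 m is 0.048, 0.001 m is 0.016.

```bash
python3 -m jog '[[0, 0, 0.048, 0], [0, 0, 0.016, 0], [0, 0, 0, 0], [0, 0, 0, 0]]'|sed -n '2p;4p';python3 -m jog '[[0, 0, 0.016, 0], [0, 0, 0, 0], [0, 0, 0, 0]]'|sed -n '2p;4p';python3 -m jog '[[0, 0, 0.016, 0], [0, 0, 0, 0], [0, 0, 0, 0]]'|sed -n '2p;4p'
```

```text
tool_pos: [0.4048, -0.2771, 0.0192]
wrist_force: [0.5, -0.1, -0.6]
tool_pos: [0.4048, -0.2771, 0.0183]
wrist_force: [0.0, 0.8, -0.8]
tool_pos: [0.4047, -0.2771, 0.0172]
wrist_force: [0.5, -0.9, -1.4]
```

To row units: 0.0007 m is 0.0112.

```bash
python3 -m jog '[[0, 0, 0.0112, 0], [0, 0, 0, 0], [0, 0, 0, 0]]'|sed -n '2p;4p'
```

```text
tool_pos: [0.4049, -0.2772, 0.017]
wrist_force: [-1.9, 1.2, 5.6]
```

Contact at 0.017, on the floor. Release, rise, and turn to ψ = -0.484 for the slide block.

To row units: -0.0004 m is -0.0064.

```bash
python3 -m jog '[[0, 0, -0.0064, 0], [0, 0, 0, 0]]'>/dev/null;python3 -m jog '[[0, 0, 0, 0], [0, 0, 0, 0], [0, 0, 0, 0], [0, 0, 0, 0]]' 0.9|sed -n '2p;4,6p';python3 -m jog '[[0, 0, -0.32, 0], [0, 0, -0.64, 0], [0, 0, -0.8, 0], [0, 0, -0.48, 0], [0, 0, 0, 0]]'|sed -n '2p;4p';python3 -m jog '[[0, 0, 0, 0.084], [0, 0, 0, 0.084], [0, 0, 0, 0.084], [0, 0, 0, 0.084], [0, 0, 0, 0.084]]'>/dev/null;python3 -m jog '[[0, 0, 0, 0.084], [0, 0, 0, 0], [0, 0, 0, 0]]'>/dev/null;python3 go.py 0.482 0.0806 0.16 -0.484;python3 - <<'E'
from workcell import bot;import cv2
cv2.imwrite("pics/placed3.png",cv2.resize(bot.read_camera("side")[270:370,200:320,::-1],None,fx=4,fy=4))
E
```

```text
tool_pos: [0.4048, -0.2771, 0.0169]
wrist_force: [0.2, 0.1, -0.1]
width: 0.9
grip_force: 0.0
tool_pos: [0.4068, -0.2786, 0.1604]
wrist_force: [-0.8, 0.3, -0.5]
psi -0.481 turn 0.003  then d=(-0.0975 -0.3524 -0.0040) t=33.12 tilt -1.0000
```

View pics/placed3.png

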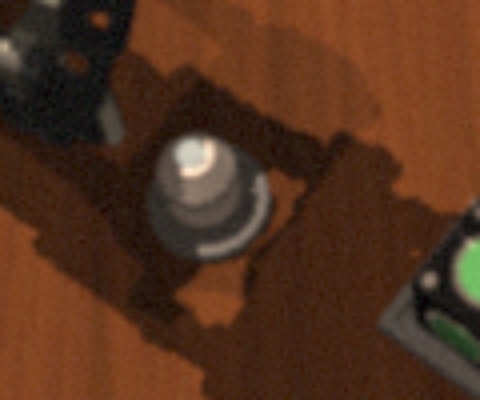

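The objective stands upright in the small nest (crop 205,190). Last, the slide block.

To row units: -0.056 m is -0.896, -0.035 m is -0.56.

```bash
python3 -m jog '[[-0.16, -0.56, 0, 0], [-0.248, -0.896, 0, 0], [-0.248, -0.896, 0, 0], [-0.248, -0.896, 0, 0], [-0.248, -0.896, 0, 0]]' >/dev/null; python3 -m jog '[[-0.248, -0.896, 0, 0], [-0.16, -0.592, 0, 0], [0, 0, 0, 0], [0, 0, 0, 0], [0, 0, 0, 0]]'|sed -n '2p;4,5p';python3 go.py 0.482 0.0806 0.0115 -0.484
```

```text
tool_pos: [0.4821, 0.0787, 0.1568]
wrist_force: [-0.8, 0.3, 0.6]
width: 0.9
psi -0.485 turn -0.001  then d=(-0.0009 -0.0016 0.1453) t=34.42 tilt -1.0000
```

To row units: 0.04 m is 0.64, 0.035 m is 0.56.

```bash
python3 -m jog '[[-0.0128, -0.0256, 0.64, 0], [0, 0, 0.64, 0], [0, 0, 0.56, 0], [0, 0, 0.288, 0], [0, 0, 0.16, 0]]'>/dev/null;python3 -m jog '[[0, 0, 0, 0], [0, 0, 0, 0], [0, 0, 0, 0]]'|sed -n '2p;4p';python3 go.py 0.482 0.0806 0.0115 -0.484; python3 -m jog '[[0, 0, 0, 0], [0, 0, 0, 0], [0, 0, 0, 0], [0, 0, 0, 0], [0, 0, 0, 0]]' 0.0 40; python3 -m jog '[[0, 0, -0.16, 0], [0, 0, -0.48, 0], [0, 0, -0.64, 0], [0, 0, -0.64, 0], [0, 0, -0.32, 0]]'>/dev/null;python3 -m jog '[[0, 0, 0, 0], [0, 0, 0, 0], [0, 0, 0, 0]]'|sed -n '2p;4,6p';python3 go.py 0.4808 -0.0674 0.14 -0.478;python3 - <<'E'
from workcell import bot;import cv2
cv2.imwrite("pics/lift4.png",cv2.resize(bot.read_camera("side")[80:260,200:380,::-1],None,fx=3,fy=3))
E
```

```text
tool_pos: [0.4834, 0.0816, 0.015]
wrist_force: [-0.3, -0.5, -0.1]
psi -0.484 turn -0.000  then d=(-0.0007 0.0016 0.0035) t=35.42 tilt -1.0000
time: 36.05
tool_pos: [0.4827, 0.0817, 0.0143]
tcp_rot: [-3.05, 0.753, -0.001]
wrist_force: [-0.4, 0.2, 3.4]
width: 0.341
grip_force: 41.5
tool_pos: [0.481, 0.0815, 0.1523]
wrist_force: [0.2, 0.1, -1.1]
width: 0.341
grip_force: 40.9
psi -0.484 turn -0.006  then d=(0.0683 0.1323 0.0123) t=37.05 tilt -1.0000
```

View pics/lift4.png

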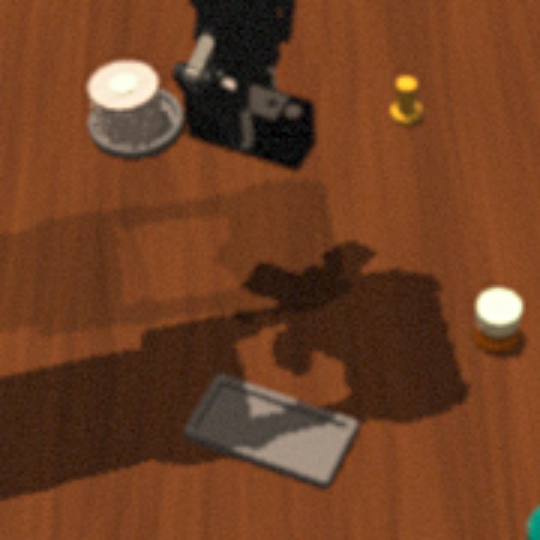

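The slide block is held level (crop 250,120). Carry it to the long nest.

To row units: 0.046 m is 0.736, 0.033 m is 0.528, -0.006 rad / 2 = -0.003.

```bash
python3 -m jog '[[0.272, 0.528, 0, -0.003], [0.384, 0.736, 0, 0], [0.272, 0.528, 0, 0], [0.1648, 0.3248, 0, 0], [0, 0, 0, 0]]'>/dev/null;python3 -m jog '[[0, 0, 0, 0], [0, 0, 0, 0], [0, 0, 0, 0]]'|sed -n '2p;4p';python3 go.py 0.4808 -0.0674 0.0183 -0.478
```

```text
tool_pos: [0.4819, -0.0665, 0.1539]
wrist_force: [0.0, 0.2, -2.2]
psi -0.477 turn 0.001  then d=(-0.0006 0.0013 0.1356) t=38.10 tilt -1.0000
```

To row units: 0.04 m is 0.64, 0.03 m is 0.48.

```bash
python3 -m jog '[[-0.0096, 0.016, 0.48, 0], [0, 0, 0.64, 0], [0, 0, 0.48, 0], [0, 0, 0.272, 0], [0, 0, 0.16, 0]]'>/dev/null;python3 -m jog '[[0, 0, 0, 0], [0, 0, 0, 0], [0, 0, 0, 0]]'|sed -n '2p;4p';python3 go.py 0.4808 -0.0674 0.0183 -0.478;python3 -m jog '[[0, 0, 0.032, 0], [0, 0, 0, 0], [0, 0, 0, 0]]'|sed -n '2p;4p'
```

```text
tool_pos: [0.4819, -0.0681, 0.0281]
wrist_force: [0.2, -0.7, -1.0]
psi -0.478 turn -0.000  then d=(-0.0013 -0.0001 0.0098) t=39.10 tilt -1.0000
tool_pos: [0.4809, -0.0679, 0.025]
wrist_force: [-0.5, -0.3, -0.9]
```

To row units: 0.003 m is 0.048, 0.002 m is 0.032.

```bash
python3 -m jog '[[0, 0, 0.048, 0], [0, 0, 0.032, 0], [0, 0, 0, 0], [0, 0, 0, 0]]'|sed -n '2p;4p';python3 -m jog '[[0, 0, 0.016, 0], [0, 0, 0, 0], [0, 0, 0, 0]]'|sed -n '2p;4p';python3 -m jog '[[0, 0, 0.016, 0], [0, 0, 0, 0], [0, 0, 0, 0]]'|sed -n '2p;4p'
```

```text
tool_pos: [0.4809, -0.0679, 0.0199]
wrist_force: [0.1, -0.2, -1.4]
tool_pos: [0.481, -0.0679, 0.019]
wrist_force: [0.1, 0.1, -1.0]
tool_pos: [0.4811, -0.0679, 0.0183]
wrist_force: [-2.4, -0.3, 3.6]
```

Contact at 0.0183, as expected. Release, rise, back off to the side, then check all four by fitting.

To row units: -0.05 m is -0.8, -0.04 m is -0.64.

```bash
python3 -m jog '[[0, 0, 0, 0], [0, 0, 0, 0], [0, 0, 0, 0], [0, 0, 0, 0]]' 0.8|sed -n '2p;4,6p';python3 -m jog '[[0, 0, -0.32, 0], [0, 0, -0.64, 0], [0, 0, -0.8, 0], [0, 0, -0.8, 0], [0, 0, -0.48, 0]]'>/dev/null;python3 -m jog '[[0.64, 0, -0.48, 0], [0.8, 0, -0.32, 0], [0.8, 0, 0, 0], [0.48, 0, 0, 0], [0, 0, 0, 0]]'|sed -n '2p;4p'
cat > c.py <<'E'
from h import *
N=dict(cube=("nest_square",.5309,-.3366,.87),heatsink=("nest_wide",.3768,.247,0),objective=("nest_small",.405,-.2765,0),stage=("nest_long",.4808,-.0674,-.478))
bot.read_camera("top");im=bot.read_camera("side");tp=bot.read_camera("top")
for t,(n,x,y,yaw) in N.items():
    for c in("top","side"):
        ctr=proj(c,[[x,y,.004+M[t][:,2].max()/2]])[0];m=mask(c,t,ctr)
        if m is not None:
            p,f=fit(t,{c:m},(x,y),t in("cube","stage"),z=.004);print(t,c,"off mm",((p[:2]-[x,y])*1e3).round(1),"dyaw",round(p[2]-yaw,2),"cost",round(f,2))
        else:print(t,c,"no")
def cr(im,c):
    x,y=map(int,proj("side",[c])[0]);return cv2.resize(im[max(0,y-40):y+40,x-40:x+40,::-1][:72],(390,290),interpolation=2)
q=[cr(im,[x,y,.02]) for _,x,y,_ in N.values()]
cv2.imwrite("pics/final.png",np.vstack([np.hstack(q[:2]),np.hstack(q[2:])]))
E
python3 c.py
```

```text
tool_pos: [0.4809, -0.0679, 0.0179]
wrist_force: [0.2, -0.0, -0.8]
width: 0.8
grip_force: 0.0
tool_pos: [0.6329, -0.147, 0.257]
wrist_force: [-0.9, 0.5, -0.5]
cube top off mm [0.8 1.7] dyaw 1.49 cost 0.35
cube side off mm [ 0.4 -1. ] dyaw 0.02 cost 0.07
heatsink top off mm [-3.3 -1.8] dyaw 0.29 cost 0.04
heatsink side off mm [-4.8 -1.8] dyaw 0.15 cost 0.07
objective top no
objective side off mm [-2.1 -1.2] dyaw 0.09 cost 0.13
stage top off mm [ 1.  -0.4] dyaw 0.03 cost 0.17
stage side off mm [ 0.3 -0.7] dyaw 3.11 cost 0.08
```

View pics/final.png

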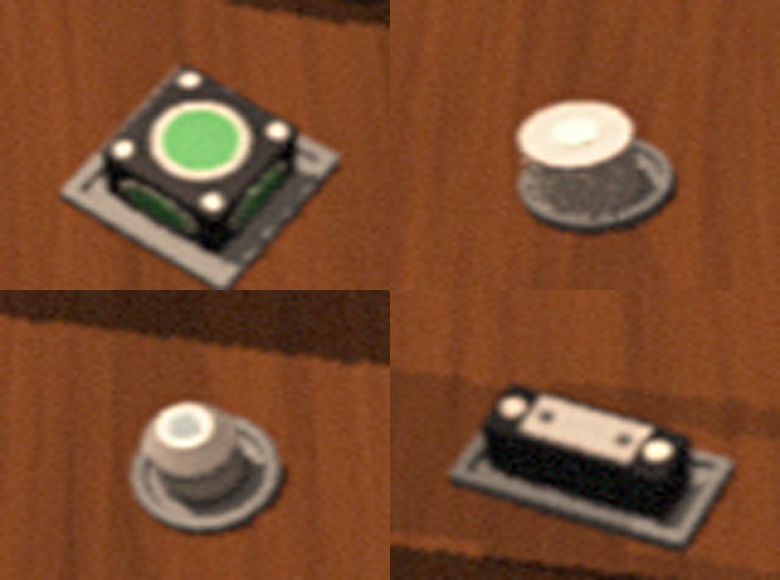

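All four stand upright inside their rims. The largest offset is about 4.5 mm for the heat sink, within its 6 mm play, and it touched at floor height.

```bash
python3 -c "
from workcell import bot
print(bot.finish_job())"
```

```text
the job is handed in; nothing more can be done
None
```

The cube module, heat sink, objective and slide block are each set down upright in their own nests, with contact felt at floor height for all four, and the job is handed in at about 42 s of the 112 s allowed.

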